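# Change the dust suction over to the widest pipe

## Robot

A 6-joint arm with a two-finger parallel gripper is mounted at the origin on the work surface. World frame = base frame: x ahead of the robot, y to its left, z up, the work surface at z = 0. Lengths are in m, angles in rad, forces in N, time in s.
With the tool pointing down it reaches from about 0.25 to 0.775 m from the base axis. Payload 4 kg.
Tool frame: the origin (TCP) lies between the finger pads; the fingertips stand 11 mm ahead of it and the grasp point (between the pads) lies 8 mm behind it (robot.tip_extent is the z of the fingertips in the tool frame, in m); z points along the fingers, y is the line along which they close (so a half turn about z gives the same grasp; the last joint's range is limited). The gripper opens to 94 mm and grips with 3 to 60 N. Pads are 16 mm wide; open, the fingers measure 119 mm over their backs; the gripper's body (75 mm by 177 mm) begins 78 mm behind the grasp point.
Start: joints at [1.232, 0.087, 1.371, -0, 1.684, -0.103], TCP at [0.129, 0.535, 0.193] pointing down, gripper open.
Joint ranges: [-3.1, 3.1], [-0.76, 2.03], [0.27, 2.55], [-1.08, 4.22], [0.17, 2.65], [-2.57, 2.57]. Speed limits (rad/s): [2.79, 2.79, 3.14, 3.14, 3.14, 3.14].

## Interface

Orientations are given as [roll, pitch, yaw] about the fixed x, y, z axes, in that order (R = Rz(yaw) Ry(pitch) Rx(roll)).
In Python, from bench import robot, imaging gives the robot as it stands.
- The arm moves only by the shell command python3 -m pendant 'ROWS'. ROWS is JSON, a list of rows, each a list of 7 numbers: the shift along the world's x, y, z in cm, then the turn, a rotation vector about the world's x, y, z in degrees, then the opening, from 0 (shut) to 1 (fully open). In form: [[dx, dy, dz, ax, ay, az, jaw], ...]. A call has 1 to 8 rows; each row shifts and turns the commanded pose from where the row before left it; what a row does not reach is not made up. A row lasts 1/10 s, in which the tool goes at most 50 mm and 8.59 degrees, less where a joint would pass 70% of its speed; a pose out of reach is approached as far as the arm can. A call is refused whole if a number of a shift passes 5 or a number of a turn 8.59, either way. A call with a gripper value outside its range is refused whole. The fingers move at their own pace and stop on an object; the grip force is fixed at half the most. Time passes only in rows, so rows that do not move let the fingers close. It gives the time, the measured TCP pose, the force, the opening and the grip force at its end, in the units of the state.
- robot.get_obs(): the state, without advancing time (a new reading comes with each control period).
- imaging.snapshot(name): name is "scene" or "top"; returns the picture (384x512x3 uint8, red, green, blue); there is no depth.
- imaging.camera_params(name): a dict with "camera_matrix" (3x3 intrinsics, pixels), "k1" (the pictures are not rectified: a ray, as slopes to the right and down, at radius r is drawn at 1 + k1 r^2 times it, then the intrinsics apply), "R" (3x3) and "t" (3): a world point X has camera coordinates R X + t. Camera axes: x right, y down, z forward; pixel columns grow to the right and rows downward; lengths in m; the calibration is good to about 2 mm. A picture is of the moment at which its call begins. camera_params takes no time and is no camera call.
- robot.close_job(): hands the job in; it is judged then, once.
The state is a dict: "time": time; "joint_positions": joint angles; "qvel": joint speeds; "joint_torque": joint torques, N m; "tool_pos": TCP position; "ee_rot": TCP orientation; "wrist_force": force on the tool from outside, world axes, zero at the start; "wrist_torque": the same for the moment, N m; "width": finger opening in m; "finger_force": force on a finger pad.
Only numpy, scipy, OpenCV 4.12 (cv2) and the standard library are available. Lean on these libraries where they do the work, as an engineer would, in place of code of your own. Each camera call takes 0.05 s, during which the arm holds its last target. There are 200 camera calls.

## Task

Three look-alike inlet pipes on the dust suction unit each have a red quarter-turn lever: along the pipe is open, across it is shut. Change the suction over to the widest pipe: first shut the one valve that is now open, then open the valve on the widest pipe, each lever turned fully to its stop. Leave the third valve shut and do not shift the computer parts and the screwdriver lying about.

Things in the scene. Friction and masses are not known exactly. Their poses are not given: they have to be found in the camera images.
- unit: The suction unit: blue box 170 x 500 x 125 mm with a black motor dome (top 169 mm above the table), fixed to the table. Three pipes lie 150 mm apart in any order. Origin: on the table below the middle of the row of valve stems; x points from the pipe mouths to the blue box (its front at x = 115 mm), y along the row, z up.
- stem_small (a point): Point on the vertical turning axis of the lever of the narrowest inlet pipe (25 mm outer diameter, aluminium, brass valve body 37 to 41 mm across), at the mid-height of the lever, 135 mm above the table. The pipe runs below it along the unit's x, axis 60 mm above the table, from the blue box to a black flared mouth 45 mm across, 205 mm before the stem.
- lever_small_tip (a point): End of the red lever of the narrowest pipe, 120 mm from its stem, at the lever's mid-height. The lever is a level bar 22 mm wide, 15 mm high (128 to 143 mm above the table), free underneath down to the pipe.
- lever_small (a joint): Lever angle of the narrowest pipe's valve (rad): 0 = shut, stop, lever across the pipe pointing along the unit's +y; 1.571 = open, stop, lever along the pipe pointing away from the blue box (unit's -x). It grows counter-clockwise seen from above, turns stiffly (about 4 N at 95 mm from the stem) and stays where it is left.
- stem_medium (a point): Point on the vertical turning axis of the lever of the middle-sized inlet pipe (38 mm outer diameter, aluminium, brass valve body 50 to 54 mm across), at the mid-height of the lever, 135 mm above the table. The pipe runs below it along the unit's x, axis 60 mm above the table, from the blue box to a black flared mouth 58 mm across, 205 mm before the stem.
- lever_medium_tip (a point): End of the red lever of the middle-sized pipe, 120 mm from its stem, at the lever's mid-height. The lever is a level bar 22 mm wide, 15 mm high (128 to 143 mm above the table), free underneath down to the pipe.
- lever_medium (a joint): Lever angle of the middle-sized pipe's valve (rad): 0 = shut, stop, lever across the pipe pointing along the unit's +y; 1.571 = open, stop, lever along the pipe pointing away from the blue box (unit's -x). It grows counter-clockwise seen from above, turns stiffly (about 4 N at 95 mm from the stem) and stays where it is left.
- stem_large (a point): Point on the vertical turning axis of the lever of the widest inlet pipe (55 mm outer diameter, aluminium, brass valve body 67 to 71 mm across), at the mid-height of the lever, 135 mm above the table. The pipe runs below it along the unit's x, axis 60 mm above the table, from the blue box to a black flared mouth 75 mm across, 205 mm before the stem.
- lever_large_tip (a point): End of the red lever of the widest pipe, 120 mm from its stem, at the lever's mid-height. The lever is a level bar 22 mm wide, 15 mm high (128 to 143 mm above the table), free underneath down to the pipe.
- lever_large (a joint): Lever angle of the widest pipe's valve (rad): 0 = shut, stop, lever across the pipe pointing along the unit's +y; 1.571 = open, stop, lever along the pipe pointing away from the blue box (unit's -x). It grows counter-clockwise seen from above, turns stiffly (about 4 N at 95 mm from the stem) and stays where it is left.
- psu: Bystander: steel computer power supply 150 x 140 x 86 mm, loose on the table. Origin: centre of its underside.
- optical_drive: Bystander: optical drive 170 x 146 x 41 mm, loose on the table. Origin: centre of its underside.
- hard_drive: Bystander: hard drive 147 x 102 x 26 mm, loose on the table. Origin: centre of its underside.
- screwdriver: Bystander: yellow-handled screwdriver about 200 mm long, loose on the table. Origin: on its axis, at its underside.
- heatsink: Bystander: finned heat sink 70 x 70 x 42 mm, loose on the table between two pipes, below the levers. Origin: centre of its underside.
- fan: Bystander: black square fan 80 x 80 x 25 mm, loose on the table between two pipes, below the levers. Origin: centre of its underside.

How it is judged:
On the way, in this order (a step that is already met when the one before it is completed fails the run):
1. the valve that was open (narrowest pipe) is shut, while the widest pipe's valve has not been opened yet (value of joint lever_small below 0.12 rad and value of joint lever_large below 0.35 rad), for 0.2 s.
2. the widest pipe's valve is open and the narrowest pipe's is still shut (value of joint lever_small below 0.12 rad and value of joint lever_large above 1.45 rad), for 0.2 s.
At the end, for the whole second after the job is handed in: The narrowest pipe's lever is within 0.12 rad of its shut stop, the widest pipe's lever within 0.12 rad of its open stop, the middle pipe's lever still within 0.15 rad of shut, all levers at rest (all of step 2 and value of joint lever_medium below 0.15 rad and velocity of joint lever_small between -0.05 and 0.05 rad/s and velocity of joint lever_medium between -0.05 and 0.05 rad/s and velocity of joint lever_large between -0.05 and 0.05 rad/s); the robot touches nothing.
It fails at once if the third (middle-sized) valve is opened by more than 0.3 rad (value of joint lever_medium above 0.3 rad).
It fails at once if a computer part or the screwdriver is shifted by more than 25 mm (distance of any of psu, optical_drive, hard_drive, screwdriver, heatsink, fan from where it was at the start of the episode above 0.025 m).
It also fails if it takes over 54 s, if anything falls off the work surface, if the arm or the gripper's body presses on something with over 40 N, if the wrist force passes 120 N, or if a joint passes its speed limit or range.

## Working session

There is one attempt and no reset: what is moved stays moved. The work goes in short steps, Python scripts to look and compute and a shell command to move; the robot and the scene stay as the last step left them, time stands still between calls to the robot, and variables do not carry over. Pictures are saved under pics/ and viewed, at most 10 in all, crops included, and the job is handed in when it is done.

```bash
ls; mkdir -p pics
python3 - <<'E'
from bench import robot, imaging
import cv2
for n in("top","scene"):
    cv2.imwrite(f"pics/{n}0.png",imaging.snapshot(n)[:,:,::-1]); p=imaging.camera_params(n); print(n,p)
print(robot.get_obs())
E
```

```text
pics
top {'camera_matrix': array([[382.39461558,   0.        , 251.03295737],
       [  0.        , 382.39461558, 190.02129769],
       [  0.        ,   0.        ,   1.        ]]), 'k1': -0.04444223609199208, 'R': array([[ 0.05563093, -0.99843803, -0.00516664],
       [-0.97739077, -0.05339954, -0.20458682],
       [ 0.20399136,  0.01643119, -0.97883479]]), 't': array([-0.0404117 ,  0.52637644,  1.23658541])}
scene {'camera_matrix': array([[382.28803649,   0.        , 254.48420337],
       [  0.        , 382.28803649, 196.31510904],
       [  0.        ,   0.        ,   1.        ]]), 'k1': -0.038406433035321, 'R': array([[ 0.68457284,  0.72871386,  0.0183339 ],
       [ 0.43137483, -0.38471398, -0.81603365],
       [-0.58760172,  0.56654325, -0.57771356]]), 't': array([-0.31899037, -0.15165248,  1.61778333])}
{'time': 0.1, 'joint_positions': array([ 1.23189306e+00,  8.78730921e-02,  1.37208654e+00,  1.77376706e-05,
        1.68361961e+00, -1.03110345e-01]), 'qvel': array([-0.00124105, -0.00304755, -0.00409521, -0.00026351, -0.00100209,
       -0.00018838]), 'joint_torque': array([ 3.29289287e-03, -3.41253018e+01, -3.03302264e+01,  7.20062549e-02,
        3.03897355e-02, -8.47782985e-05]), 'tool_pos': array([0.12831675, 0.53428457, 0.19153405]), 'ee_rot': array([-3.13961843e+00, -2.22010080e-04,  2.90580149e+00]), 'wrist_force': array([-0.61355566, -0.98727999,  0.15668766]), 'wrist_torque': array([-0.03257518, -0.00272383,  0.03661038]), 'finger_force': 0.0, 'width': 0.09415710830324024}
```

View pics/top0.png

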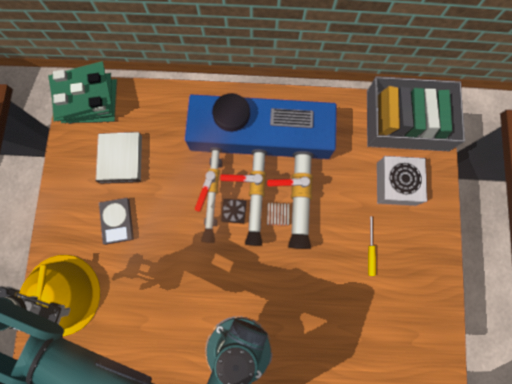

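View pics/scene0.png

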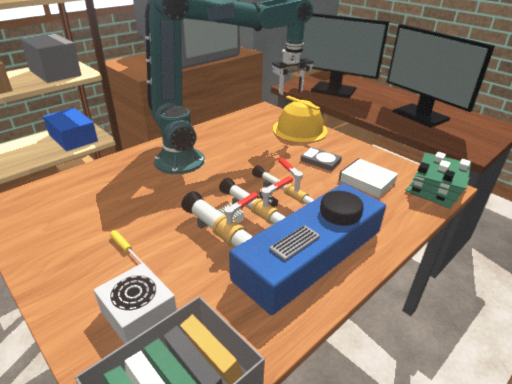

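The top view shows the unit with its x running up the image. The narrow pipe is at the left (stem about (212,175)) with its lever pointing down to about (200,210), so it is open. The medium stem is near (258,179) and the wide one near (304,182), and both levers point left (shut). Next I measure the red bars in both views.

```bash
cat > h.py <<'E'
import numpy as np, cv2
from bench import robot, imaging
def ray(n,uv):
    p=imaging.camera_params(n); K=p["camera_matrix"]
    s=cv2.undistortPoints(np.float64([[uv]]),K,np.float64([p["k1"],0,0,0]))[0,0]
    R=p["R"]; return -R.T@p["t"], R.T@np.r_[s,1]
def onz(n,uv,z):
    c,d=ray(n,uv); return c+d*(z-c[2])/d[2]
def tri(u1,u2):
    (a,d),(b,e)=ray("top",u1),ray("scene",u2)
    st=np.linalg.lstsq(np.c_[d,-e],b-a,rcond=None)[0]; P,Q=a+d*st[0],b+e*st[1]
    return (P+Q)/2,np.linalg.norm(P-Q)
def bars(n):
    im=imaging.snapshot(n); h=cv2.cvtColor(im,cv2.COLOR_RGB2HSV)
    m=(((h[...,0]<5)|(h[...,0]>174))&(h[...,1]>165)&(h[...,2]>90)).astype(np.uint8)
    k,l,s,c=cv2.connectedComponentsWithStats(m)
    out=[]
    for i in range(1,k):
        if s[i,4]<40: continue
        r=cv2.minAreaRect(np.argwhere(l==i)[:,::-1].astype(np.float32)); b=cv2.boxPoints(r)
        e=sorted([(np.linalg.norm(b[j]-b[(j+1)%4]),j) for j in range(4)])[:2]
        out.append((s[i,4],c[i],[(b[j]+b[(j+1)%4])/2 for _,j in e]))
    return im,sorted(out,key=lambda o:o[1][0])
E
python3 - <<'E'
from h import *
np.set_printoptions(precision=3,suppress=True)
B={}
for n in("top","scene"):
    im,B[n]=bars(n)
    for a,c,e in B[n]: print(n,a,c,e[0],e[1],[onz(n,x,.14) for x in e])
    if n=="top": cv2.imwrite("pics/t1.png",cv2.resize(im[90:250,180:340,::-1],(800,600)[:1]*1+(600,) if 0 else (600,600),interpolation=cv2.INTER_CUBIC))
    else: cv2.imwrite("pics/s1.png",cv2.resize(im[145:265,175:325,::-1],(750,600),interpolation=cv2.INTER_CUBIC))
E
```

```text
top 129 [201.279 198.473] [205.671 186.877] [197. 210.] [array([0.512, 0.131, 0.14 ]), array([0.437, 0.152, 0.14 ])]
top 152 [232.132 177.5  ] [220.08  176.724] [243.986 178.218] [array([0.548, 0.088, 0.14 ]), array([0.547, 0.012, 0.14 ])]
top 154 [278.922 181.942] [291. 182.] [267. 182.] [array([ 0.543, -0.137,  0.14 ]), array([ 0.539, -0.062,  0.14 ])]
scene 62 [250.016 198.   ] [256.35  192.989] [240.733 203.029] [array([ 0.537, -0.062,  0.14 ]), array([ 0.544, -0.133,  0.14 ])]
scene 68 [284.471 162.721] [279.75 158.25] [289.25 167.75] [array([0.435, 0.15 , 0.14 ]), array([0.502, 0.127, 0.14 ])]
scene 54 [285.    181.444] [291.618 177.299] [277.045 185.248] [array([0.549, 0.087, 0.14 ]), array([0.55 , 0.017, 0.14 ])]
```

View pics/t1.png

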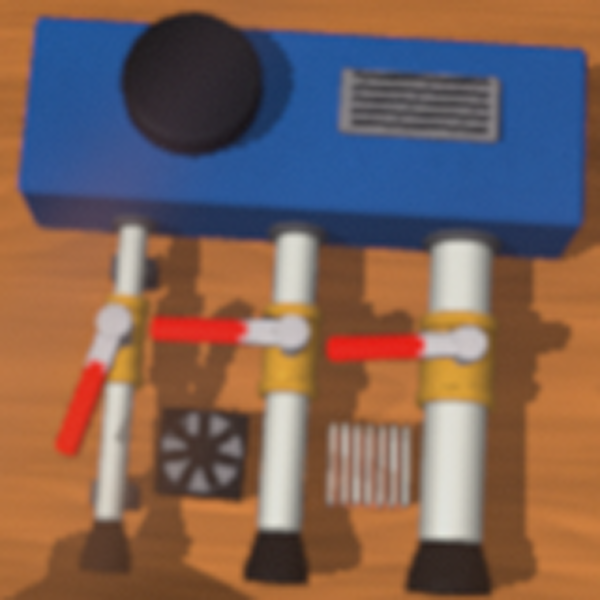

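View pics/s1.png

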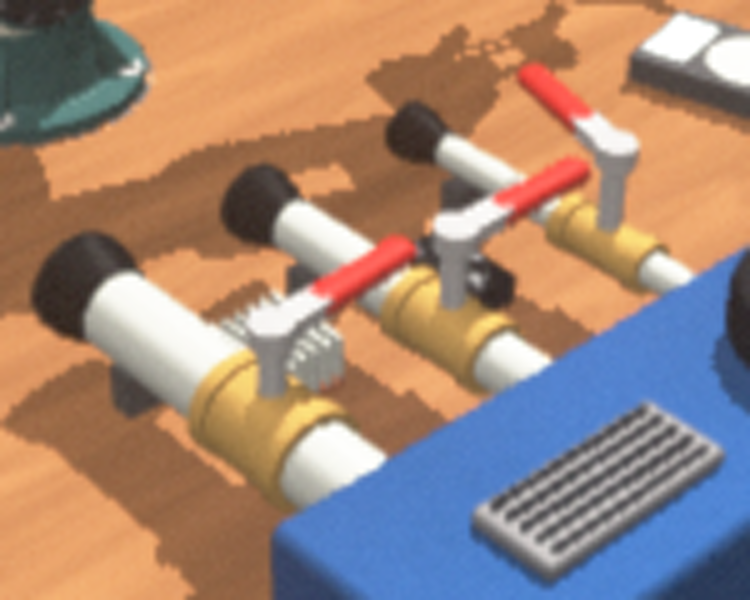

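The crops show the red bars clear of their surroundings. The stem caps are at top-image pixels (210.4,175.9), (257.6,178.5) and (304.8,181.5). The fan and heat sink lie low between the pipes.

Run:
```python
from h import *
np.set_printoptions(precision=4,suppress=True)
for a,b in[((197,210),(279.75,158.25)),((220.1,176.7),(291.6,177.3)),((267,182),(256.35,193)),
 ((210.4,175.9),(175+613*.2,145+140*.2)),((257.6,178.5),(175+457*.2,145+222*.2)),((304.8,181.5),(175+273*.2,145+325*.2))]: print(*tri(a,b), onz("top",a,.143))
S=[onz("top",a,.143)[:2] for a in((210.4,175.9),(257.6,178.5),(304.8,181.5))]
d=S[0]-S[2]; print("pitch",np.linalg.norm(d)/2,"unit yaw",np.arctan2(d[1],d[0])-np.pi/2)
```

```text
[0.436  0.1506 0.1407] 0.0031213187272865193 [0.4368 0.1514 0.143 ]
[0.548  0.0878 0.1395] 0.000402807136456709 [0.547  0.0873 0.143 ]
[ 0.538  -0.0623  0.1406] 0.0014159745944609956 [ 0.5379 -0.0617  0.143 ]
[0.5476 0.118  0.1438] 0.00023605835956855368 [0.5479 0.1182 0.143 ]
[ 0.5478 -0.0308  0.1446] 0.0019326231318536353 [ 0.5476 -0.0315  0.143 ]
[ 0.5473 -0.1805  0.1396] 0.0015757707965624475 [ 0.546  -0.1806  0.143 ]
pitch 0.14942366407212412 unit yaw -0.006456299667403798
```

```bash
python3 -m pendant '[[0,0,4.5,0,0,0,0],[0,0,4.5,0,0,0,0],[2.7,-3.55,2,0,0,6.75,0],[2.7,-3.55,0,0,0,6.75,0],[2.7,-3.55,0,0,0,0,0],[2.7,-3.55,0,0,0,0,0],[2.7,-3.55,0,0,0,0,0],[2.7,-3.55,0,0,0,0,0]]'
python3 -m pendant '[[2.7,-3.55,0,0,0,0,0],[2.7,-3.55,0,0,0,0,0],[2.7,-3.55,0,0,0,0,0],[2.7,-3.55,0,0,0,0,0],[2.7,-3.55,0,0,0,0,0],[2.7,-3.55,0,0,0,0,0],[0,0,0,0,0,0,0],[0,0,0,0,0,0,0]]'
```

```text
time: 1.0
tool_pos: [0.2911, 0.3202, 0.3025]
ee_rot: [3.141, 0.0, -3.141]
wrist_force: [0.1, -0.3, -0.4]
width: 0.0336
finger_force: 0.0
time: 1.8
tool_pos: [0.4526, 0.1082, 0.3021]
ee_rot: [3.141, -0.002, 3.139]
wrist_force: [-0.5, 0.3, -0.2]
width: 0.0006
finger_force: 0.0
```

```bash
python3 -m pendant '[[0,0,-4.5,0,0,0,0],[0,0,-4.5,0,0,0,0],[0,0,-4.5,0,0,0,0],[0,0,-2.5,0,0,0,0],[0,0,-1.3,0,0,0,0],[0,0,0,0,0,0,0]]'
python3 - <<'E'
from h import *
im,b=bars("scene"); cv2.imwrite("pics/s2.png",cv2.resize(im[60:265,175:400,::-1],(659,600)))
np.set_printoptions(precision=4,suppress=True)
st=np.r_[.548,.118]
for th in np.arange(1.25,-.15,-.1):
    u=np.r_[-np.sin(th),np.cos(th)]; n=np.r_[-np.cos(th),-np.sin(th)]
    off=.011+np.abs(n)@[.008,.0125]
    print(round(th,2), st+.09*u+off*n)
E
```

```text
time: 2.4
tool_pos: [0.4509, 0.1098, 0.1282]
ee_rot: [3.142, -0.003, -3.14]
wrist_force: [-0.5, 0.2, -0.3]
width: 0.0004
finger_force: 0.0
1.25 [0.4546 0.1223]
1.15 [0.4554 0.1313]
1.05 [0.4571 0.1404]
0.95 [0.4598 0.1493]
0.85 [0.4634 0.1581]
0.75 [0.4681 0.1666]
0.65 [0.4737 0.1746]
0.55 [0.4802 0.182 ]
0.45 [0.4876 0.1888]
0.35 [0.4957 0.1947]
0.25 [0.5046 0.1998]
0.15 [0.514  0.2039]
0.05 [0.5239 0.2069]
-0.05 [0.5329 0.2089]
```

View pics/s2.png

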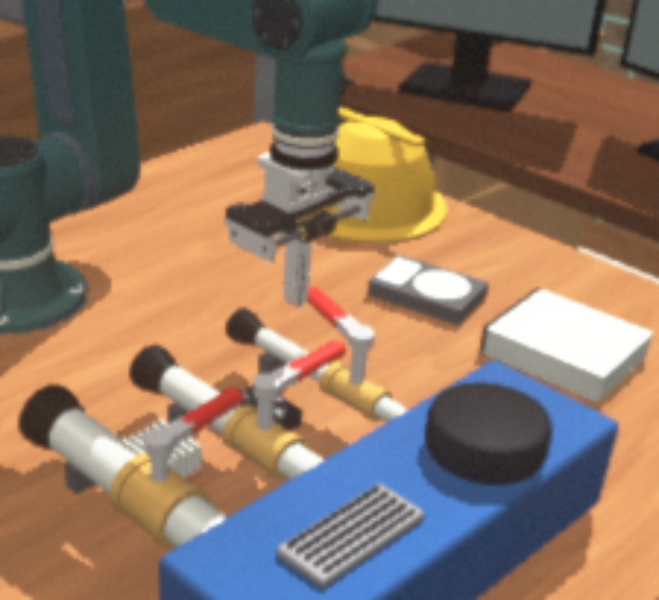

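The fingers stand beside the small lever's outer end on its -y side, and the tips are below its top. Pushing now.

```bash
python3 -m pendant '[[0.3,1.2,0,0,0,0,0],[0.1,0.9,0,0,0,0,0],[0.2,0.9,0,0,0,0,0],[0.3,0.9,0,0,0,0,0],[0.4,0.9,0,0,0,0,0],[0.5,0.8,0,0,0,0,0],[0.6,0.8,0,0,0,0,0],[0.7,0.7,0,0,0,0,0]]'
python3 -m pendant '[[0.7,0.7,0,0,0,0,0],[0.8,0.6,0,0,0,0,0],[0.9,0.5,0,0,0,0,0],[0.9,0.3,0,0,0,0,0],[0.9,0.3,0,0,0,0,0],[0.6,0.1,0,0,0,0,0],[0,0,0,0,0,0,0]]'
```

```text
time: 3.25
tool_pos: [0.484, 0.1805, 0.1295]
ee_rot: [3.142, -0.0, 3.142]
wrist_force: [-0.2, 1.0, 1.1]
width: 0.0007
finger_force: 0.0
time: 3.95
tool_pos: [0.5322, 0.2047, 0.1294]
ee_rot: [-3.141, -0.0, 3.141]
wrist_force: [-0.8, 0.0, -0.3]
width: 0.0004
finger_force: 0.0
```

```bash
cat > ang.py <<'E'
from h import *
for S,(z) in (("top",.143),("scene",.143)):
    im,b=bars(S)
    for a,c,e in b:
        P=sorted([onz(S,x,z)[:2] for x in e],key=lambda p:p[1])
        cen=onz(S,c,z)[:2]
        st=min([(.5479,.1182),(.5476,-.0315),(.5465,-.1806)],key=lambda s:abs(np.hypot(*(cen-s))-.082))
        d=cen-st; print(S,a,np.round(cen,3),"stem y",st[1],"th",round(float(np.arctan2(-d[0],d[1])),3))
    cv2.imwrite(f"pics/{S}_last.png",cv2.resize(im[60:265,175:400,::-1],(659,600)))
E
python3 ang.py
```

```text
top 143 [0.472 0.142] stem y 0.1182 th 1.268
top 149 [0.546 0.049] stem y -0.0315 th 0.017
top 153 [ 0.539 -0.101] stem y -0.1806 th 0.092
scene 97 [ 0.545 -0.105] stem y -0.1806 th 0.019
scene 80 [0.552 0.045] stem y -0.0315 th -0.058
scene 65 [0.472 0.135] stem y 0.1182 th 1.355
```

View pics/scene_last.png

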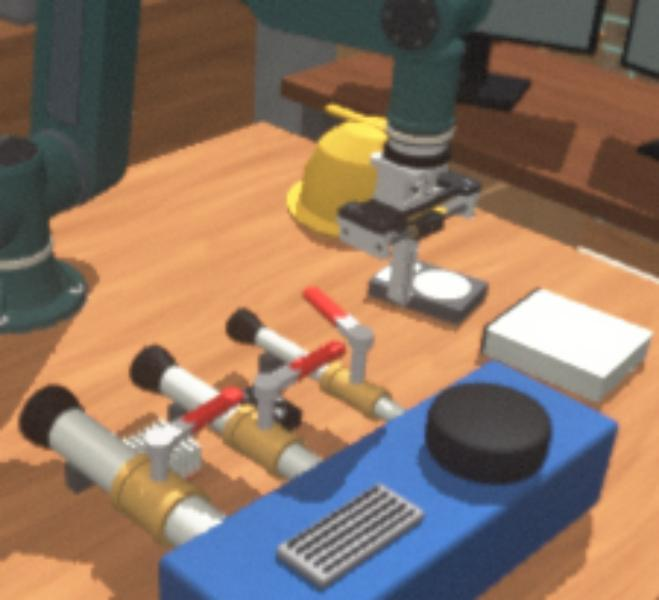

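The small lever did not move (angle still about 1.3): the fingers are past it, with the tip at about (403,300) in the crop. I'll check where the fingertip really is using both views.

Run:
```python
from h import *
print(robot.get_obs()["tool_pos"],robot.tip_extent)
p0=robot.get_obs()["tool_pos"]
for z in(.118,.16):
  for n in("top","scene"):
    p=imaging.camera_params(n); X=np.r_[p0[:2],z]; 
    q=cv2.projectPoints(X[None],cv2.Rodrigues(p["R"])[0],p["t"],p["camera_matrix"],np.float64([p["k1"],0,0,0]))[0].ravel(); print(n,z,q)
print(onz("scene",(312.6,163.5),.118))
a=imaging.snapshot("top")[130:240,150:260,::-1]; b=imaging.snapshot("scene")[110:220,240:350,::-1]
cv2.imwrite("pics/c3.png",cv2.resize(np.hstack([a,b]),(800,400),interpolation=cv2.INTER_CUBIC))
```

```text
[0.53147881 0.20460257 0.12944599] 0.011
top 0.118 [184.21058688 181.30122591]
scene 0.118 [309.82838475 168.82970822]
top 0.16 [181.84406999 178.24851209]
scene 0.16 [311.04798712 158.48689896]
[0.51397792 0.24102559 0.118     ]
```

View pics/c3.png

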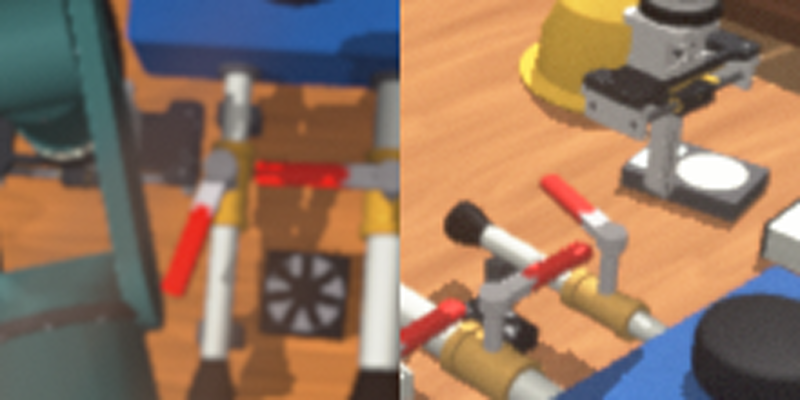

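The fingertip shows about 6 px higher than the reported pose predicts, so it is really near z 0.143 and passed over the lever. I'll go back and work about 28 mm lower.

```bash
python3 -m pendant '[[0,0,4,0,0,0,0],[-2.7,-3.15,0,0,0,0,0],[-2.7,-3.15,0,0,0,0,0],[-2.65,-3.15,0,0,0,0,0],[0,0,-2.5,0,0,0,0],[0,0,-2.5,0,0,0,0],[0,0,-1.7,0,0,0,0],[0,0,0,0,0,0,0]]'
python3 - <<'E'
from h import *
p0=robot.get_obs()["tool_pos"]
for z in(p0[2]-.011,p0[2]+.015):
  for n in("top","scene"):
    p=imaging.camera_params(n); X=np.r_[p0[:2],z]; 
    q=cv2.projectPoints(X[None],cv2.Rodrigues(p["R"])[0],p["t"],p["camera_matrix"],np.float64([p["k1"],0,0,0]))[0].ravel(); print(n,z,q)
a=imaging.snapshot("top")[145:255,150:260,::-1]; b=imaging.snapshot("scene")[110:220,230:340,::-1]
cv2.imwrite("pics/c4.png",cv2.resize(np.hstack([a,b]),(800,400),interpolation=cv2.INTER_CUBIC))
E
```

```text
time: 4.95
tool_pos: [0.4485, 0.1099, 0.1]
ee_rot: [-3.141, -0.005, 3.141]
wrist_force: [0.2, 0.1, -0.1]
width: 0.0004
finger_force: 0.0
top 0.08902870829442881 [212.40131658 209.67953458]
scene 0.08902870829442881 [274.01272316 175.84884011]
top 0.11502870829442881 [211.55169734 208.42040729]
scene 0.11502870829442881 [274.36334278 169.61657372]
```

View pics/c4.png

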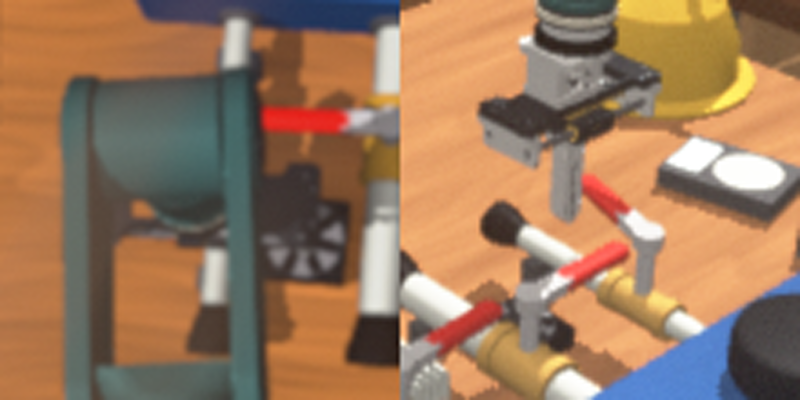

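The fingertip is now at about (567,215) in the crop, roughly z 0.115, beside and below the lever. Push again.

```bash
python3 -m pendant '[[0.4,1.2,0,0,0,0,0],[0.2,0.9,0,0,0,0,0],[0.2,0.9,0,0,0,0,0],[0.3,0.9,0,0,0,0,0],[0,0,0,0,0,0,0]]'; python3 ang.py
```

```text
time: 5.55
tool_pos: [0.4633, 0.1499, 0.1037]
ee_rot: [-3.141, 0.002, -3.141]
wrist_force: [-0.5, -2.4, 1.3]
width: 0.0003
finger_force: 0.8
top 148 [0.547 0.05 ] stem y -0.0315 th 0.008
top 152 [ 0.539 -0.101] stem y -0.1806 th 0.091
scene 97 [ 0.545 -0.105] stem y -0.1806 th 0.016
scene 71 [0.553 0.044] stem y -0.0315 th -0.072
scene 45 [0.487 0.163] stem y 0.1182 th 0.939
```

Contact, and the lever is turning. Continue to the stop.

```bash
python3 -m pendant '[[0.4,0.9,0,0,0,0,0],[0.5,0.8,0,0,0,0,0],[0.6,0.8,0,0,0,0,0],[0.7,0.7,0,0,0,0,0],[0.7,0.7,0,0,0,0,0],[0.8,0.6,0,0,0,0,0],[0.9,0.5,0,0,0,0,0],[0.9,0.4,0,0,0,0,0]]'
python3 -m pendant '[[0.9,0.3,0,0,0,0,0],[0.6,0.1,0,0,0,0,0],[0,0,0,0,0,0,0]]'; python3 ang.py
```

```text
time: 6.45
tool_pos: [0.5154, 0.2027, 0.1019]
ee_rot: [-3.14, -0.005, 3.141]
wrist_force: [-3.5, -4.7, 1.1]
width: 0.0003
finger_force: 2.3
time: 6.75
tool_pos: [0.5279, 0.2068, 0.1018]
ee_rot: [-3.14, -0.011, 3.141]
wrist_force: [-9.4, -4.4, 3.6]
width: 0.0005
finger_force: 5.1
top 141 [0.547 0.049] stem y -0.0315 th 0.013
top 148 [ 0.539 -0.1  ] stem y -0.1806 th 0.094
scene 95 [ 0.545 -0.105] stem y -0.1806 th 0.017
scene 77 [0.552 0.046] stem y -0.0315 th -0.061
scene 66 [0.556 0.196] stem y 0.1182 th -0.1
```

```bash
python3 -m pendant '[[0.5,0,0,0,0,0,0],[0.4,0,0,0,0,0,0],[0,0,0,0,0,0,0]]'; python3 -m pendant '[[-2.5,0,0,0,0,0,0],[-2,0,0,0,0,0,0],[0,0,4.5,0,0,0,0],[0,0,4.5,0,0,0,0],[0,0,4,0,0,0,0],[0,-4.5,0,0,0,0,0],[0,-4.5,0,0,0,0,0],[0,-4.5,0,0,0,0,0]]';
python3 -m pendant '[[0,-4.5,0,0,0,0,0],[0,-4.5,0,0,0,0,0],[0,-4.5,0,0,0,0,0],[0,-4.5,0,0,0,0,0],[0,-4.5,0,0,0,0,0],[0,-4.5,0,0,0,0,0],[0,0,0,0,0,0,0]]'; python3 ang.py
```

```text
time: 7.15
tool_pos: [0.5276, 0.2068, 0.1018]
ee_rot: [-3.138, -0.031, -3.14]
wrist_force: [-32.8, -5.0, 15.4]
width: 0.0008
finger_force: 16.4
time: 7.95
tool_pos: [0.4966, 0.0723, 0.2337]
ee_rot: [3.14, 0.003, -3.139]
wrist_force: [-1.2, -0.1, 0.1]
width: 0.0003
finger_force: 0.0
time: 8.65
tool_pos: [0.4961, -0.202, 0.2321]
ee_rot: [-3.141, 0.001, 3.135]
wrist_force: [-0.3, -0.3, -0.5]
width: 0.0002
finger_force: 0.0
top 123 [0.55  0.199] stem y 0.1182 th -0.027
top 146 [0.547 0.05 ] stem y -0.0315 th 0.008
top 148 [ 0.54  -0.097] stem y -0.1806 th 0.082
scene 58 [ 0.547 -0.099] stem y -0.1806 th -0.007
scene 50 [0.556 0.198] stem y 0.1182 th -0.104
```

The small valve is at its stop: the force rose to 33 N with no further motion. Now to the box side of the large lever.

```bash
python3 -m pendant '[[3.1,3.6,0,0,0,0,0],[3.1,3.6,0,0,0,0,0],[3.2,3.7,0,0,0,0,0],[0,0,-4.5,0,0,0,0],[0,0,-4.5,0,0,0,0],[0,0,-2.5,0,0,0,0],[0,0,-1.2,0,0,0,0],[0,0,0,0,0,0,0]]'
python3 - <<'E'
from h import *
b=imaging.snapshot("scene")[130:260,180:310,::-1]
cv2.imwrite("pics/c5.png",cv2.resize(b,(520,520),interpolation=cv2.INTER_CUBIC))
st=np.r_[.5465,-.1806]; np.set_printoptions(precision=4,suppress=True)
for th in np.arange(.07,1.7,.1):
    u=np.r_[-np.sin(th),np.cos(th)]; n=np.r_[np.cos(th),np.sin(th)]
    off=.011+np.abs(n)@[.008,.0125]
    print(round(th,2), st+.09*u+off*n)
E
```

```text
time: 9.55
tool_pos: [0.5891, -0.0867, 0.1041]
ee_rot: [3.14, -0.003, -3.14]
wrist_force: [-0.0, -0.5, 0.3]
width: 0.0004
finger_force: 0.0
0.07 [ 0.56   -0.0894]
0.17 [ 0.552  -0.0883]
0.27 [ 0.5437 -0.088 ]
0.37 [ 0.5354 -0.0884]
0.47 [ 0.527  -0.0896]
0.57 [ 0.5185 -0.0916]
0.67 [ 0.5102 -0.0945]
0.77 [ 0.5021 -0.0983]
0.87 [ 0.4943 -0.1029]
0.97 [ 0.4869 -0.1084]
1.07 [ 0.4799 -0.1148]
1.17 [ 0.4736 -0.1219]
1.27 [ 0.468  -0.1298]
1.37 [ 0.4633 -0.1383]
1.47 [ 0.4594 -0.1474]
1.57 [ 0.4565 -0.157 ]
1.67 [ 0.4545 -0.1654]
```

View pics/c5.png

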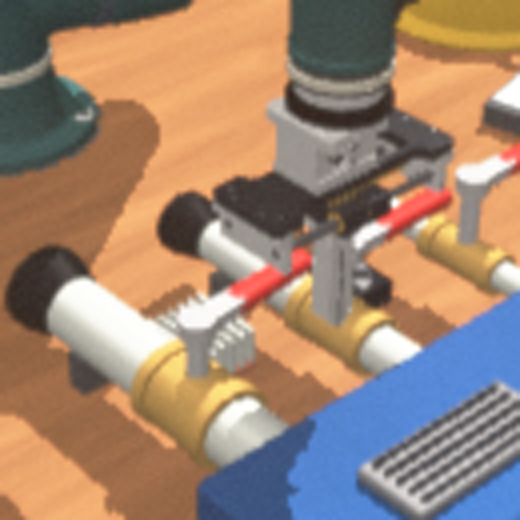

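The fingers stand on the box side of the large lever (finger about (330,300), lever (275,275) in the crop), clear of the medium valve. Pushing.

```bash
python3 -m pendant '[[-1.5,-0.1,0,0,0,0,0],[-1.4,-0.1,0,0,0,0,0],[-0.8,0,0,0,0,0,0],[-0.8,0,0,0,0,0,0],[-0.8,-0.1,0,0,0,0,0],[-0.8,-0.1,0,0,0,0,0],[0,0,0,0,0,0,0]]'; python3 ang.py
```

```text
time: 10.3
tool_pos: [0.5317, -0.0935, 0.1089]
ee_rot: [-3.139, 0.009, 3.141]
wrist_force: [4.0, -0.4, 0.9]
width: 0.0001
finger_force: 1.7
top 120 [0.55  0.199] stem y 0.1182 th -0.024
top 148 [0.547 0.05 ] stem y -0.0315 th 0.007
top 117 [ 0.509 -0.099] stem y -0.0315 th 2.619
scene 43 [ 0.522 -0.124] stem y -0.0315 th 2.871
```

```bash
python3 -m pendant '[[-0.8,-0.1,-0.3,0,0,0,0],[-0.8,-0.2,-0.2,0,0,0,0],[-0.8,-0.3,0,0,0,0,0],[-0.8,-0.4,0,0,0,0,0],[-0.8,-0.5,0,0,0,0,0],[-0.7,-0.6,0,0,0,0,0],[-0.7,-0.6,0,0,0,0,0],[-0.6,-0.7,0,0,0,0,0]]';python3 -m pendant '[[-0.6,-0.8,0,0,0,0,0],[-0.5,-0.8,0,0,0,0,0],[-0.4,-0.9,0,0,0,0,0],[0,0,0,0,0,0,0]]'; python3 ang.py
```

```text
time: 11.2
tool_pos: [0.4704, -0.1254, 0.1016]
ee_rot: [3.139, 0.004, -3.141]
wrist_force: [4.8, 3.8, 0.7]
width: 0.0009
finger_force: 2.4
time: 11.6
tool_pos: [0.4536, -0.1513, 0.1008]
ee_rot: [3.14, -0.001, 3.141]
wrist_force: [-0.1, 1.6, 1.3]
width: 0.0006
finger_force: 0.7
top 121 [0.55  0.199] stem y 0.1182 th -0.025
top 147 [0.547 0.05 ] stem y -0.0315 th 0.008
scene 100 [ 0.469 -0.181] stem y -0.1806 th 1.581
scene 50 [0.556 0.198] stem y 0.1182 th -0.105
```

```bash
python3 -m pendant '[[0,-0.8,0,0,0,0,0],[0,-0.6,0,0,0,0,0],[0,-0.4,0,0,0,0,0],[0,0,0,0,0,0,0]]'; python3 ang.py
```

```text
time: 12.1
tool_pos: [0.4526, -0.1564, 0.1006]
ee_rot: [3.114, -0.004, -3.137]
wrist_force: [-3.1, 32.3, 13.2]
width: 0.0006
finger_force: 16.5
top 121 [0.55  0.199] stem y 0.1182 th -0.025
top 148 [0.547 0.05 ] stem y -0.0315 th 0.006
scene 101 [ 0.468 -0.186] stem y -0.1806 th 1.645
scene 47 [0.556 0.198] stem y 0.1182 th -0.098
```

At the stop (32 N, no further motion). Retreat and verify.

```bash
python3 -m pendant '[[0,2.5,0,0,0,0,0],[0,1.5,0,0,0,0,0],[0,0,4.5,0,0,0,0],[0,0,4.5,0,0,0,0],[0,0,4.5,0,0,0,0],[-4.5,0,0,0,0,0,0],[-4.5,0,0,0,0,0,0],[-4.5,0,0,0,0,0,0]]'; python3 -m pendant '[[-3,0,0,0,0,0,0],[0,0,0,0,0,0,0],[0,0,0,0,0,0,0]]'; python3 ang.py
```

```text
time: 13.0
tool_pos: [0.3175, -0.1301, 0.2357]
ee_rot: [-3.14, -0.001, -3.141]
wrist_force: [0.1, -0.7, 1.0]
width: 0.0008
finger_force: 0.0
time: 13.3
tool_pos: [0.2889, -0.1302, 0.2358]
ee_rot: [-3.14, 0.001, 3.14]
wrist_force: [0.3, 0.0, 0.3]
width: 0.0002
finger_force: 0.0
top 120 [0.55  0.199] stem y 0.1182 th -0.024
top 146 [0.547 0.05 ] stem y -0.0315 th 0.009
top 135 [ 0.467 -0.179] stem y -0.1806 th 1.552
scene 105 [ 0.469 -0.186] stem y -0.1806 th 1.636
scene 53 [0.554 0.051] stem y -0.0315 th -0.079
scene 53 [0.555 0.199] stem y 0.1182 th -0.092
```

View pics/top_last.png

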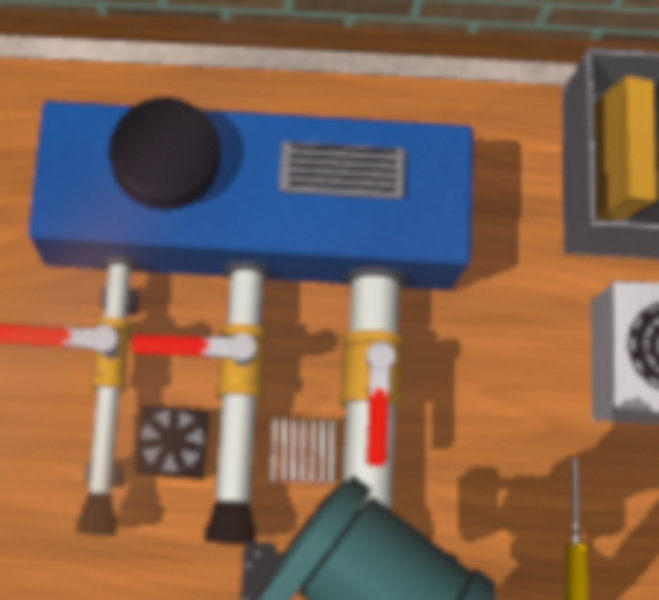

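The picture shows the small lever (35,337) across its pipe, the medium lever (170,345) still across, and the large lever (377,430) along its pipe. The fan and heat sink have not moved.

```bash
python3 -c "
from bench import robot
print(robot.close_job())"
```

```text
the job is handed in; nothing more can be done
None
```

The narrowest valve was shut to its stop, then the widest opened to its stop; the middle lever stayed shut, I saw no loose part shift, and the job was handed in at about 13 s with no verdict shown.

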